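Line up the dark-box door hinge for its pin

ROBOT

A 6-joint arm with a two-finger parallel gripper is mounted at the origin on a cart in front of the work surface, level with it; the furniture and walls round the work are solid. World frame = base frame: x ahead of the robot, y to its left, z up, the work surface at z = 0. Lengths are in m, angles in degrees, forces in N, time in s.
With the tool pointing down it reaches from about 0.275 to 0.75 m from the base axis. Payload 10.2 kg.
Tool frame: the origin (TCP) lies midway between the tips of the shut fingers; the grasp point (between the pads) lies 19 mm behind it; z points along the fingers, y is the line along which they close (so a half turn about z gives the same grasp; the last joint's range is limited). The gripper opens to 85 mm and grips with 20 to 120 N. Pads are 22 mm wide; open, the fingers measure 114 mm over their backs; the gripper's body (76 mm by 85 mm) begins 54 mm behind the grasp point. The pads swing forward as they close: fully open they stand 13 mm farther back than shut.
Start: joints at [52.804, 17.928, 85.812, -0, 76.261, -12.8], TCP at [0.217, 0.478, 0.231] pointing down, gripper open.
Joint ranges: [-168.41, 168.41], [-55.51, 124.54], [10.69, 146.95], [-70.63, 250.63], [1, 178], [-165.06, 165.06]. Speed limits (degrees/s): [136.94, 136.94, 172.46, 180, 180, 180].

INTERFACE

Orientations are given as [roll, pitch, yaw] about the fixed x, y, z axes, in that order (R = Rz(yaw) Ry(pitch) Rx(roll)).
In Python, from bench import status, read_camera, camera_info, hand_in gives the robot as it stands.
- The arm moves only by the tool send_rows, never from a script. Its argument "commands" is one flat list of numbers, 7 for each row, row after row: the turn, a rotation vector about the tool's x, y, z in rad, then the shift along the tool's x, y, z in mm, then the opening, from 0 (shut) to 1 (fully open). A call has 1 to 12 rows; each row shifts and turns the commanded pose from where the row before left it, along the tool's axes as they then stand; what a row does not reach is not made up. A row lasts 1/8 s, in which the tool goes at most 62.5 mm and 10.7 degrees, less where a joint would pass 70% of its speed; a pose out of reach is approached as far as the arm can. A call with a gripper value outside its range is refused whole. The fingers move at their own pace and stop on an object; "squeeze" is the grip in N (left out, the last holds). Time passes only in rows, so rows that do not move let the fingers close. It gives the time, the measured TCP pose, the force, the opening and the grip force at its end, in the units of the state.
- status.get_obs(): the state, without advancing time (a new reading comes with each control period).
- read_camera(name): name is "scene" or "top"; returns (picture, depth): 420x560x3 uint8, red, green, blue; 420x560 float32, m along the optical axis (not along the pixel's ray), 0 where there is no reading.
- camera_info(name): a dict with "vfov" (degrees; the focal length in pixels is half the picture's height over the tangent of half this angle, whatever the lens; pixels are square), "cx", "cy" (the principal point, pixels), "rvec" (rotation vector, rad) and "tvec" (3), from world to camera coordinates, as OpenCV has them. Camera axes: x right, y down, z forward; pixel columns grow to the right and rows downward; lengths in m; the calibration is good to about 2 mm. A picture is of the moment at which its call begins. camera_info takes no time and is no camera call.
- hand_in(): hands the job in; it is judged then, once.
The state is a dict: "time_s": time; "joints": joint angles; "joint_vel": joint speeds; "effort": joint torques, N m; "position": TCP position; "ee_rot": TCP orientation; "force": force on the tool from outside, world axes, zero at the start; "torque": the same for the moment, N m; "width": finger opening in m; "grasp_force": force on a finger pad.
Only numpy, scipy, OpenCV 4.12 (cv2) and the standard library are available. Lean on these libraries where they do the work, as an engineer would, in place of code of your own. Each camera call takes 0.05 s, during which the arm holds its last target. There are 200 camera calls.

TASK

The door hinge of the dark box has to be lined up so that its pin can go in. First press the hinge leaf on the jamb block down until it sits home on the block; then pick up the loose leaf that has a single middle knuckle, bring that knuckle between the two knuckles of the jamb leaf so that the pin holes line up, with the loose leaf held out level on the open side of the block. Finish while holding it there in the gripper, in the air and still, without leaning it on the other leaf; leave the spare two-knuckle leaf, the pin and the rest as they lie.

Things in the scene. Friction and masses are not known exactly. Their poses are not given: they have to be found in the camera images.
- jamb_block: Fixed dark metal block on the desk, 80 (x) x 66 (y) x 50 mm high, with a 7 mm thick foot 98 mm wide in y; a grey metal hinge leaf (the jamb leaf) lies on its top. Origin: centre of its underside, z up. The jamb leaf's knuckles hang over its -x side, the open side, which faces the robot give or take the yaw; the block's face is 12 mm behind the hole axis.
- jamb_axis (a point): Middle of the jamb leaf's pin-hole axis, midway between its two knuckles: tubes 18 mm in diameter with a 9 mm hole, each 12 mm long in y, with a 26 mm gap between them, open above, below and in front. y runs along the holes, x points over the block, z up. 52 mm in -x from the block's middle; 59 mm above the desk when the leaf is home, 8 to 12 mm higher at the start.
- jamb_plate (a point): Middle of the top face of the jamb leaf's flat plate, the place to press: plate 60 (x) x 50 (y) x 10 mm. It lies 42 mm in +x from the hole axis point and 1 mm above it; 60 mm above the desk when home. Axes as the block's.
- jamb_leaf (a joint): How far the jamb leaf is pushed down on its two tight dowels (m): 0 = 12 mm proud of the block, 0.012 = home, flat on the block, at a hard stop. Starts between 0 and 0.004. It keeps level, stays where it is left and takes about 8 N to push down anywhere on its plate.
- door_leaf: Loose grey light-metal hinge leaf with ONE knuckle, lying flat on the desk, 0.08 to 0.17 kg. Plate 60 (x) x 50 (y) x 10 mm; origin: centre of the plate's underside; z up, +x to the knuckle: a tube 18 mm in diameter with a 9 mm hole, 22 mm long, at the middle of the +x edge, underside flush with the plate's. Centre of mass 7 mm in +x of the origin. Can be gripped from above across its 50 mm width.
- door_axis (a point): Middle of the pin hole of the one-knuckle leaf, 42 mm in +x and 9 mm above that leaf's origin. Axes as the leaf's: y runs along the hole.
- spare_leaf: Spare loose leaf with TWO knuckles at its outer ends (12 mm long, 26 mm gap); plate, material, origin and axes as the one-knuckle leaf. Not for this job. One of the two loose leaves lies left and one right of the block, either way round.
- hinge_pin: Steel hinge pin, 7 mm thick, 77 mm long, with a short bent end, lying loose on the desk behind and left of the block. Origin: middle of its length, on the desk; x along it. To be left lying.
- objective_case: Black upright cylindrical case, 42 mm wide, 70 mm high, standing loose behind the block. Origin: centre of its underside. To be left standing.
Things that resemble listed ones, but are neither listed nor needed, are in the scene too. Of the things that look like the jamb_block, the larger one is meant. What is shaped like the door_leaf but yellow is not meant.

How it is judged:
By the outcome, as a careful person would: the job done as asked, in the order asked, and still so for the second after the job is handed in, while the arm keeps its last pose, push and grip.
It also fails if it takes over 45 s, if anything falls off the work surface, if the arm or the gripper's body presses on something with over 40 N, if the wrist force passes 120 N, or if a joint passes its speed limit or range.

## Working session

There is one attempt and no reset: what is moved stays moved. The work goes in short steps, Python scripts to look and compute and a tool call to move; the robot and the scene stay as the last step left them, time stands still between calls to the robot, and variables do not carry over. Pictures are saved under pics/ and viewed, at most 10 in all, crops included, and the job is handed in when it is done.

Besides the shell and the picture viewer there is one more tool, called after ">>>" as name(argument=value, ...) on one line, values as JSON. send_rows: Moves the arm, as the interface text tells. Its arguments: {"type":"object","properties":{"commands":{"type":"array"},"squeeze":{"type":"number"}},"required":["commands"]}

```bash
mkdir -p pics; ls; cat > h.py <<'E'
import numpy as np, cv2
from bench import status, read_camera, camera_info, hand_in
def cam(n):
    c=camera_info(n); f=210/np.tan(np.radians(c["vfov"])/2)
    R=cv2.Rodrigues(np.array(c["rvec"],float))[0]; t=np.array(c["tvec"],float).ravel()
    return f,c["cx"],c["cy"],R,t
def ray(n,u,v,z):
    f,cx,cy,R,t=cam(n); d=R.T@np.array([(u-cx)/f,(v-cy)/f,1]); o=-R.T@t
    return o+d*(z-o[2])/d[2]
def cloud(n,depth):
    f,cx,cy,R,t=cam(n); v,u=np.mgrid[:420,:560]
    P=np.stack([(u-cx)/f*depth,(v-cy)/f*depth,depth],-1)
    return (P-t)@R
def proj(n,p):
    f,cx,cy,R,t=cam(n); q=R@np.asarray(p)+t; return f*q[0]/q[2]+cx,f*q[1]/q[2]+cy
E
python3 - <<'E'
from h import *
for n in("scene","top"):
    im,d=read_camera(n); cv2.imwrite(f"pics/{n}0.png",im[...,::-1]); np.savez(f"{n}0.npz",im=im,d=d)
    c=camera_info(n); print(n,c); 
s=status.get_obs(); print(s["position"],s["ee_rot"],s["time_s"],s["width"],s["force"])
E
```

```text
pics
scene {'vfov': 57.545662893394244, 'cx': 280.1364530647646, 'cy': 209.46364003229175, 'rvec': array([ 1.17432125, -2.43054656,  0.90530352]), 'tvec': array([0.38156762, 0.4001051 , 0.6345153 ])}
top {'vfov': 56.017104425685375, 'cx': 277.6798921549384, 'cy': 208.54298144116555, 'rvec': array([ 2.14405591, -2.20308319,  0.04446449]), 'tvec': array([0.02907891, 0.57031939, 1.07018653])}
[0.21672876 0.47793686 0.23080568] [-1.79937038e+02 -1.63044778e-02  1.55601199e+02] 0.1 0.08550293219824634 [-0.31816467  0.04542628 -0.51662258]
```

View pics/scene0.png

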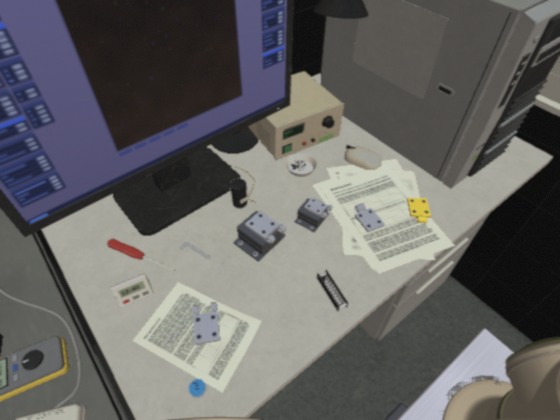

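View pics/top0.png

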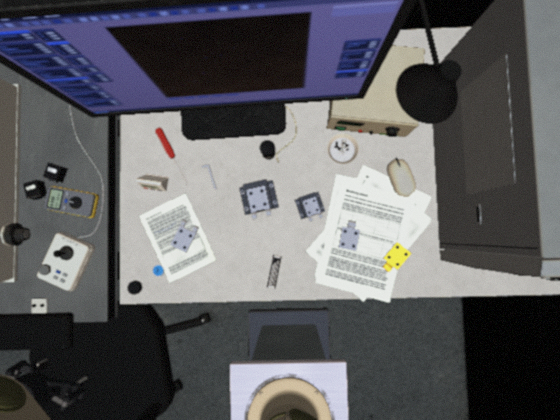

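The scene view shows the large dark block at (260,232) and the small lookalike block at (313,212). The grey leaves are at (206,325) and (368,217), and the yellow one is at (419,208). In the top view these sit at (260,197), (310,206), (183,238), (348,235) and (397,257). I'll crop both grey leaves and the block to count knuckles.

```bash
python3 - <<'E'
from h import *
S=np.load("scene0.npz");T=np.load("top0.npz")
def crop(im,u,v,w=36): return cv2.resize(im[v-w:v+w,u-w:u+w],(260,260),interpolation=cv2.INTER_CUBIC)
a=np.hstack([crop(T["im"],*p) for p in((183,238),(260,197),(348,235))])
b=np.hstack([crop(S["im"],*p) for p in((206,325),(262,230),(368,217))])
cv2.imwrite("pics/crop0.png",np.vstack([a,b])[...,::-1])
for n,D,pts in(("top",T,((183,238),(260,197),(310,206),(348,235),(200,270),(300,260))),("scene",S,((206,325),(260,232),(368,217),(300,300)))):
    C=cloud(n,D["d"])
    for u,v in pts: print(n,u,v,C[v,u].round(4), ray(n,u,v,0).round(4))
E
```

```text
top 183 238 [0.4966 0.2798 0.011 ] [0.4967 0.2828 0.    ]
top 260 197 [0.5991 0.058  0.0723] [0.6063 0.0631 0.    ]
top 310 206 [ 0.573  -0.0738  0.0523] [ 0.5768 -0.0768  0.    ]
top 348 235 [ 0.493  -0.1786  0.0075] [ 0.4929 -0.1797  0.    ]
top 200 270 [ 4.061e-01  2.359e-01 -2.000e-04] [0.4062 0.2358 0.    ]
top 300 260 [ 0.4272 -0.0442  0.0014] [ 0.4271 -0.0442  0.    ]
scene 206 325 [0.4971 0.2811 0.0068] [0.5002 0.2803 0.    ]
scene 260 232 [0.5787 0.0836 0.0683] [0.6217 0.0542 0.    ]
scene 368 217 [ 0.4875 -0.1794  0.0097] [ 0.492  -0.1867  0.    ]
scene 300 300 [ 4.246e-01  9.540e-02 -4.000e-04] [0.4245 0.0955 0.    ]
```

View pics/crop0.png

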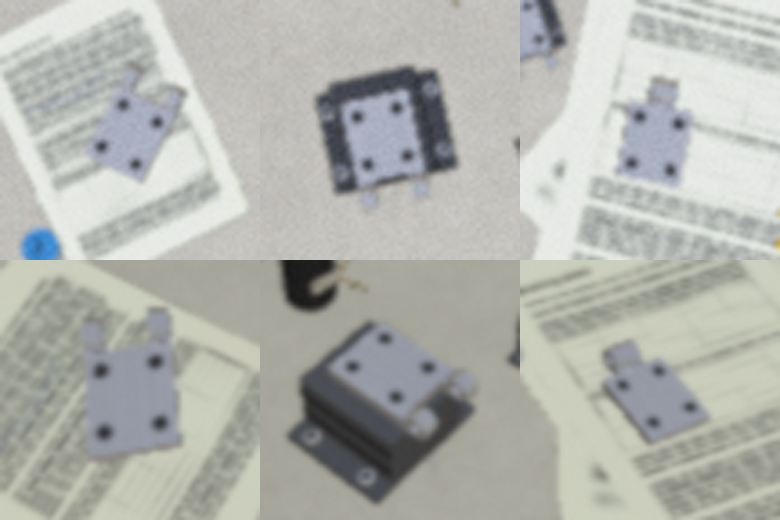

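The right-hand leaf, top (348,235), has one middle knuckle, so it is the door leaf. The left one, top (183,238), has two knuckles and is the spare. The large block at (260,197) carries the jamb leaf, with its knuckles facing the robot. Next I measure poses from both views.

```bash
cat > m.py <<'E'
from h import *
def rect(n,im,c,z,half=0.07,s=0.0005):
    N=int(2*half/s); q=[(0,0),(N,0),(N,N),(0,N)]   # col -> -y, row -> -x
    w=[(c[0]+half-r*s,c[1]+half-k*s,z) for k,r in q]
    H=cv2.getPerspectiveTransform(np.float32([proj(n,p) for p in w]),np.float32(q))
    return cv2.warpPerspective(im,H,(N,N),flags=cv2.INTER_LINEAR)
def measure(n,im,c,z,half=0.07,s=0.0005,open_mm=31,tag=None):
    r=rect(n,im,c,z,half,s).astype(int); g=(r[...,2]-r[...,0]>14)&(r.sum(2)>300)
    g=cv2.morphologyEx(g.astype(np.uint8),cv2.MORPH_CLOSE,cv2.getStructuringElement(2,(15,15)))
    k,l,st,ce=cv2.connectedComponentsWithStats(g); 
    m=l.shape[0]//2; i=1+np.argmax(st[1:,4]-20*np.hypot(*(ce[1:]-m).T)); g=(l==i).astype(np.uint8)
    W=lambda p:(c[0]+half-p[1]*s,c[1]+half-p[0]*s)
    k2=int(open_mm/1000/s); o=cv2.morphologyEx(g,cv2.MORPH_OPEN,cv2.getStructuringElement(2,(k2,k2)))
    (p,sz,a)=cv2.minAreaRect(cv2.findContours(o,0,1)[0][0])
    K=g&~cv2.dilate(o,np.ones((5,5),np.uint8)); kk,_,ks,kc=cv2.connectedComponentsWithStats(K)
    kn=[(np.round(W(kc[j]),4),ks[j,4]) for j in range(1,kk) if ks[j,4]>150]
    if tag:
        v=r.astype(np.uint8)[...,::-1].copy(); cv2.drawContours(v,[cv2.boxPoints((p,sz,a)).astype(int)],-1,(0,0,255),1)
        cv2.drawContours(v,cv2.findContours(g,0,1)[0],-1,(0,255,0),1); cv2.imwrite(tag,v)
    return np.round(W(p),4),np.round(np.array(sz)*s*1000,1),round(a,1),kn
E
python3 - <<'E'
from m import *
for n in("top","scene"):
    D=np.load(n+"0.npz"); im=D["im"]; C=cloud(n,D["d"])
    for nm,c,z in(("door",(0.49,-0.18),.01),("jamb",(0.59,0.06),.070)):
        print(n,nm,*measure(n,im,c,z,tag=f"pics/{n}_{nm}.png"))
    P=C.reshape(-1,3)
    for c in((0.598,0.06),(0.49,-0.18)):
        s=P[(abs(P[:,0]-c[0])<.015)&(abs(P[:,1]-c[1])<.015)]; print(len(s),np.percentile(s[:,2],[10,50,90]).round(4))
a=np.vstack([np.hstack([cv2.imread(f"pics/{n}_{m}.png") for m in("door","jamb")]) for n in("top","scene")])
cv2.imwrite("pics/meas.png",a)
E
```

```text
top door [ 0.4855 -0.181 ] [46.9 59.6] 10.1 [(array([ 0.5212, -0.1893]), np.int32(658))]
top jamb [0.5967 0.0653] [61.9 53. ] 79.7 [(array([0.6276, 0.0471]), np.int32(196)), (array([0.5732, 0.0375]), np.int32(256)), (array([0.5685, 0.0879]), np.int32(436))]
131 [0.0682 0.0706 0.0728]
117 [0.008  0.0098 0.0126]
scene door [ 0.482  -0.1778] [34.  34.5] 90.0 [(array([ 0.5048, -0.1817]), np.int32(740)), (array([ 0.4851, -0.1593]), np.int32(294)), (array([ 0.4802, -0.196 ]), np.int32(160)), (array([ 0.4604, -0.1709]), np.int32(1102))]
scene jamb [0.5948 0.0672] [36.4 35.3] 26.6 [(array([0.6178, 0.0735]), np.int32(1053)), (array([0.5989, 0.048 ]), np.int32(284)), (array([0.575 , 0.0686]), np.int32(1943))]
135 [0.0679 0.0696 0.0711]
112 [0.008  0.0096 0.0116]
```

View pics/meas.png

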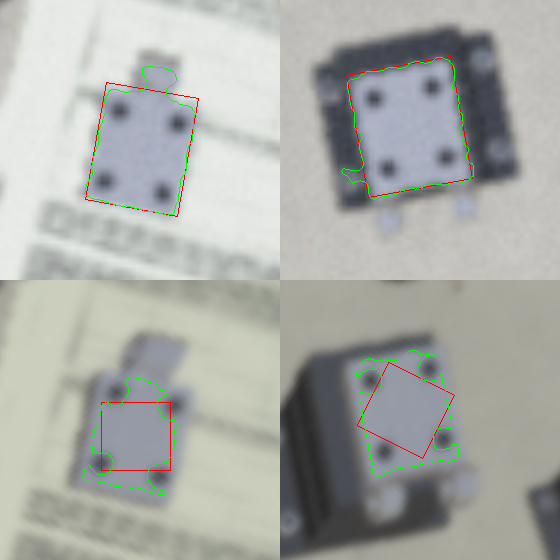

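Each plate carries four dark screw holes that both views show clearly. I'll use those for the precise poses.

```bash
cat > d.py <<'E'
from m import *
def dots(n,im,c,z,half=0.045,s=0.00025):
    r=rect(n,im,c,z,half,s); g=cv2.GaussianBlur(cv2.cvtColor(r,cv2.COLOR_RGB2GRAY),(0,0),4).astype(np.float32)
    bg=cv2.morphologyEx(g,cv2.MORPH_CLOSE,cv2.getStructuringElement(2,(57,57))); d=np.clip(bg-g-25,0,None)
    k,l,st,ce=cv2.connectedComponentsWithStats((d>0).astype(np.uint8)); out=[]
    for j in range(1,k):
        if 200<st[j,4]<1800 and max(st[j,2:4])<1.6*min(st[j,2:4]):
            v,u=np.nonzero(l==j); w=d[v,u]; p=np.array([c[0]+half-(v@w)/w.sum()*s, c[1]+half-(u@w)/w.sum()*s])
            if np.hypot(*(p-c))<.034: out.append(p)
    return np.array(out)
def pose(P,yaw0):
    ctr=P.mean(0); a=np.radians(yaw0); X=np.array([np.cos(a),np.sin(a)]); q=P-ctr
    Y=np.array([-X[1],X[0]]); sx=np.sign(q@X); sy=np.sign(q@Y)
    vx=(q*sx[:,None]).mean(0); vy=(q*sy[:,None]).mean(0)
    return ctr, np.degrees(np.arctan2(vx[1],vx[0])), np.degrees(np.arctan2(-vy[0],vy[1])), 2000*np.hypot(*vx),2000*np.hypot(*vy)
E
python3 - <<'E'
from d import *
for n in("top","scene"):
    im=np.load(n+"0.npz")["im"]
    for nm,c,z,y in(("door",(0.486,-0.181),.01,-10),("jamb",(0.597,0.065),.070,10)):
        P=dots(n,im,c,z); print(n,nm,len(P),[np.round(x,4) for x in pose(P,y)] if len(P)==4 else P)
E
```

```text
top door 4 [array([ 0.484 , -0.1804]), np.float64(-12.1646), np.float64(-12.0918), np.float64(35.9852), np.float64(29.9499)]
top jamb 4 [array([0.5962, 0.0651]), np.float64(11.3723), np.float64(11.1795), np.float64(35.9089), np.float64(29.6715)]
scene door 4 [array([ 0.4828, -0.1786]), np.float64(-11.9166), np.float64(-12.5338), np.float64(36.1529), np.float64(29.8681)]
scene jamb 4 [array([0.5951, 0.0667]), np.float64(11.0976), np.float64(11.5832), np.float64(36.0467), np.float64(29.8314)]
```

```bash
python3 - <<'E'
from h import *
for n in("top","scene"):
    f,cx,cy,R,t=cam(n); print(n,"cam at",(-R.T@t).round(3))
    P=cloud(n,np.load(n+"0.npz")["d"]).reshape(-1,3)
    for y0 in(-.3,-.2,-.1,0,.1,.2,.3,.4):
        s=P[(P[:,2]>.1)&(P[:,2]<.9)&(abs(P[:,1]-y0)<.05)&(P[:,0]>.3)]
        if len(s): i=s[:,0].argmin(); print(y0,"nearest high",s[i].round(3))
s=status.get_obs(); p=s["position"]; y=np.radians(s["ee_rot"][2])
ex=np.array([np.cos(y),np.sin(y)]); ey=np.array([np.sin(y),-np.cos(y)]); d=np.array([.5957,.0659])-p[:2]
print("tool dx,dy mm",d@ex*1e3,d@ey*1e3,"dz",(p[2]-.1)*1e3)
E
```

```text
top cam at [ 0.497 -0.015  1.107]
-0.3 nearest high [ 0.692 -0.268  0.4  ]
-0.2 nearest high [ 0.699 -0.248  0.403]
-0.1 nearest high [ 0.787 -0.15   0.103]
0 nearest high [0.822 0.04  0.144]
0.1 nearest high [0.818 0.133 0.592]
0.2 nearest high [0.815 0.228 0.59 ]
0.3 nearest high [0.811 0.347 0.596]
0.4 nearest high [0.808 0.438 0.151]
scene cam at [0.157 0.372 0.739]
-0.3 nearest high [ 0.691 -0.268  0.397]
-0.2 nearest high [ 0.695 -0.248  0.401]
-0.1 nearest high [ 0.784 -0.15   0.104]
0 nearest high [0.82  0.037 0.141]
0.1 nearest high [0.815 0.15  0.154]
0.2 nearest high [0.811 0.25  0.149]
0.3 nearest high [0.808 0.346 0.147]
0.4 nearest high [0.806 0.439 0.149]
tool dx,dy mm -515.3325936745938 -218.69131787198086 dz 130.80568077643983
```

>>> send_rows(commands=[0, 0, 0, -43, -18.2, 5, 0, 0, 0, 0, -43, -18.2, 5, 0, 0, 0, 0, -43, -18.2, 5, 0, 0, 0, 0, -43, -18.2, 5, 0, 0, 0, 0, -43, -18.2, 5, 0, 0, 0, 0, -43, -18.2, 5, 0, 0, 0, 0, -43, -18.2, 5, 0, 0, 0, 0, -43, -18.2, 5, 0, 0, 0, 0, -43, -18.2, 5, 0, 0, 0, 0, -43, -18.2, 5, 0, 0, 0, 0, -43, -18.2, 5, 0, 0, 0, 0, -43, -18.2, 5, 0])

```text
time_s: 1.6
position: [0.5973, 0.0649, 0.1708]
ee_rot: [-180.0, -0.0, 155.6]
force: [-0.4, -1.1, -0.8]
width: -0.0002
grasp_force: 0.0
```

>>> send_rows(commands=[0, 0, 0, 0, 0, 30, 0, 0, 0, 0, 0, 0, 30, 0, 0, 0, 0, 0, 0, 20, 0, 0, 0, 0, 0, 0, 10, 0, 0, 0, 0, 0, 0, 0, 0])

```text
time_s: 2.22
position: [0.5964, 0.0661, 0.081]
ee_rot: [-180.0, -0.0, 155.6]
force: [-0.3, -0.1, 0.3]
width: 0.0003
grasp_force: 0.0
```

>>> send_rows(commands=[0, 0, 0, 0, 0, 4, 0, 0, 0, 0, 0, 0, 3, 0, 0, 0, 0, 0, 0, 2, 0, 0, 0, 0, 0, 0, 2, 0, 0, 0, 0, 0, 0, 2, 0, 0, 0, 0, 0, 0, 2, 0, 0, 0, 0, 0, 0, 2, 0, 0, 0, 0, 0, 0, 0, 0])

```text
time_s: 3.22
position: [0.5967, 0.0661, 0.0649]
ee_rot: [180.0, 0.0, 155.6]
force: [-2.6, 0.2, 5.1]
width: 0.0004
grasp_force: 2.4
```

>>> send_rows(commands=[0, 0, 0, 0, 0, 1, 0, 0, 0, 0, 0, 0, 1, 0, 0, 0, 0, 0, 0, 1, 0, 0, 0, 0, 0, 0, 0, 0])

```text
time_s: 3.72
position: [0.5967, 0.0661, 0.062]
ee_rot: [180.0, 0.0, 155.6]
force: [-2.5, 0.9, 5.8]
width: -0.0003
grasp_force: 3.0
```

>>> send_rows(commands=[0, 0, 0, 0, 0, 1, 0, 0, 0, 0, 0, 0, 1, 0, 0, 0, 0, 0, 0, 0, 0])

```text
time_s: 4.1
position: [0.5967, 0.0661, 0.0601]
ee_rot: [180.0, 0.0, 155.6]
force: [-2.2, 1.3, 6.9]
width: -0.0001
grasp_force: 3.2
```

>>> send_rows(commands=[0, 0, 0, 0, 0, 0.5, 0, 0, 0, 0, 0, 0, 0, 0])

```text
time_s: 4.35
position: [0.5967, 0.0661, 0.06]
ee_rot: [180.0, 0.0, 155.6]
force: [-5.0, 0.5, 9.8]
width: -0.0
grasp_force: 5.2
```

>>> send_rows(commands=[0, 0, 0, 0, 0, 0.5, 0, 0, 0, 0, 0, 0, 0, 0])

```text
time_s: 4.6
position: [0.5967, 0.0661, 0.06]
ee_rot: [180.0, 0.0, 155.6]
force: [-5.7, 0.6, 14.0]
width: 0.0002
grasp_force: 7.1
```

>>> send_rows(commands=[0, 0, 0, 0, 0, 1, 0, 0, 0, 0, 0, 0, 0, 0])

```text
time_s: 4.85
position: [0.5968, 0.0661, 0.0599]
ee_rot: [180.0, 0.1, 155.6]
force: [-9.2, -0.3, 21.8]
width: 0.0002
grasp_force: 10.8
```

>>> send_rows(commands=[0, 0, 0, 0, 0, -10, 0, 0, 0, 0, 0, 0, -30, 0, 0, 0, 0, 0, 0, -50, 0, 0, 0, 0, 0, 0, 0, 0])

```text
time_s: 5.35
position: [0.5984, 0.066, 0.1512]
ee_rot: [179.9, 0.4, 155.6]
force: [0.3, 0.3, -0.5]
width: -0.0
grasp_force: 0.0
```

```bash
python3 - <<'E'
from h import *
s=status.get_obs(); p=s["position"]; print(p,s["ee_rot"])
y=np.radians(s["ee_rot"][2]); a=np.radians(-12.15); tgt=np.array([.4834,-.1795])+.007*np.array([np.cos(a),np.sin(a)])
ex=np.array([np.cos(y),np.sin(y)]); ey=np.array([np.sin(y),-np.cos(y)]); d=tgt-p[:2]
print(tgt,"tool dx,dy mm",d@ex*1e3,d@ey*1e3,"turn tool z rad",np.radians(s["ee_rot"][2]-167.85))
E
```

```text
[0.59836593 0.06599578 0.15122396] [179.85338763   0.40889911 155.60967748]
[ 0.4902432 -0.1809733] tool dx,dy mm -3.512887589083899 -269.5772823582073 turn tool z rad -0.21363392942813192
```

>>> send_rows(commands=[0, 0, 0, 0, -45, 0, 0.72, 0, 0, 0, -1, -45, 0, 0.72, 0, 0, 0, -1, -45, 0, 0.72, 0, 0, 0, -1, -45, 0, 0.72, 0, 0, 0, -1, -45, 0, 0.72, 0, 0, 0, -1, -44, 0, 0.72, 0, 0, -0.1068, 0, 0, 20, 0.72, 0, 0, -0.1068, 0, 0, 30, 0.72, 0, 0, 0, 0, 0, 20, 0.72, 0, 0, 0, 0, 0, 20, 0.72, 0, 0, 0, 0, 0, 0, 0.72, 0, 0, 0, 0, 0, 0, 0.72])

```text
time_s: 6.85
position: [0.4902, -0.1811, 0.0578]
ee_rot: [-180.0, 0.0, 167.8]
force: [-0.3, 0.2, -0.0]
width: 0.0615
grasp_force: 0.0
```

```bash
python3 - <<'E'
from d import *
s=status.get_obs(); print(s["position"],s["ee_rot"],s["width"])
ims={}
for n in("top","scene"):
    im,d=read_camera(n); ims[n]=im; np.savez(n+"1.npz",im=im,d=d)
    P=dots(n,im,(0.595,0.066),.06); print(n,len(P),[np.round(x,4) for x in pose(P,11)] if len(P)==4 else P)
c=[cv2.resize(ims[n][v-60:v+60,u-80:u+80],(560,420),interpolation=2) for n,u,v in(("scene",370,200),)]
cv2.imwrite("pics/pre.png",c[0][...,::-1])
E
```

```text
[ 0.49023495 -0.18109208  0.05775809] [-1.79987843e+02  3.13920251e-02  1.67843518e+02] 0.061476109352564076
top 4 [array([0.5962, 0.065 ]), np.float64(11.191), np.float64(10.8951), np.float64(36.0519), np.float64(29.7846)]
scene 4 [array([0.5952, 0.0667]), np.float64(11.455), np.float64(11.0655), np.float64(36.1371), np.float64(30.0049)]
```

View pics/pre.png

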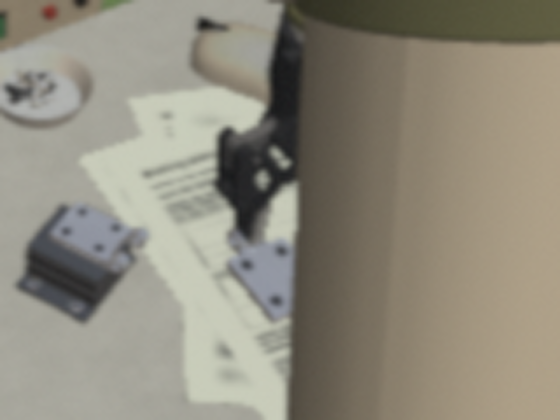

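The jamb plate now reads in both views as home at z = 60 mm, at the same xy. The crop shows the finger just beyond the leaf's side, around (245,220), with clearance. Descending.

>>> send_rows(commands=[0, 0, 0, 0, 0, 25, 0.72, 0, 0, 0, 0, 0, 20, 0.72, 0, 0, 0, 0, 0, 7, 0.72, 0, 0, 0, 0, 0, 2, 0.72, 0, 0, 0, 0, 0, 0, 0.72])

```text
time_s: 7.58
position: [0.4904, -0.1812, 0.004]
ee_rot: [-180.0, 0.1, 167.8]
force: [-0.2, 0.1, -0.0]
width: 0.0617
grasp_force: 0.0
```

>>> send_rows(commands=[0, 0, 0, 0, 0, 1, 0.72, 0, 0, 0, 0, 0, 1, 0.72, 0, 0, 0, 0, 0, 0, 0.72])

```text
time_s: 7.95
position: [0.49, -0.181, 0.0013]
ee_rot: [-180.0, 0.0, 167.8]
force: [0.1, -0.6, 0.0]
width: 0.0615
grasp_force: 0.0
```

>>> send_rows(commands=[0, 0, 0, 0, 0, 1, 0.72, 0, 0, 0, 0, 0, 1, 0.72, 0, 0, 0, 0, 0, 0, 0.72])

```text
time_s: 8.32
position: [0.49, -0.1809, -0.0008]
ee_rot: [180.0, -0.0, 167.8]
force: [0.2, 0.4, -1.0]
width: 0.0615
grasp_force: 0.0
```

>>> send_rows(commands=[0, 0, 0, 0, 0, 0, 0.64, 0, 0, 0, 0, 0, 0, 0.64])

```text
time_s: 8.57
position: [0.49, -0.181, -0.0007]
ee_rot: [-180.0, 0.0, 167.8]
force: [0.6, 0.1, 0.6]
width: 0.0542
grasp_force: 0.0
```

>>> send_rows(commands=[0, 0, 0, 0, 0, 1, 0.64, 0, 0, 0, 0, 0, 0, 0.64])

```text
time_s: 8.82
position: [0.49, -0.181, -0.0018]
ee_rot: [180.0, -0.0, 167.8]
force: [-0.7, -0.7, 0.2]
width: 0.0549
grasp_force: 0.0
```

>>> send_rows(commands=[0, 0, 0, 0, 0, 0, 0.5, 0, 0, 0, 0, 0, 0, 0.5, 0, 0, 0, 0, 0, 0, 0.5, 0, 0, 0, 0, 0, 0, 0.5], squeeze=50)

```text
time_s: 9.32
position: [0.4902, -0.1811, -0.0014]
ee_rot: [-180.0, 0.0, 167.8]
force: [-1.4, 1.6, 5.8]
width: 0.0483
grasp_force: 52.3
```

>>> send_rows(commands=[0, 0, 0, 0, 0, -3, 0.4, 0, 0, 0, 0, 0, -15, 0.4, 0, 0, 0, 0, 0, -40, 0.4, 0, 0, 0, 0, 0, -45, 0.4, 0, 0, 0, 0, 0, 0, 0.4, 0, 0, 0, 0, 0, 0, 0.4])

```text
time_s: 10.07
position: [0.4896, -0.1807, 0.101]
ee_rot: [180.0, -0.0, 167.8]
force: [-0.5, 0.7, -1.1]
width: 0.0484
grasp_force: 52.1
```

```bash
python3 - <<'E'
from d import *
s=status.get_obs(); p=s["position"]; print(p,s["ee_rot"],s["width"],s["grasp_force"],s["force"])
y=np.radians(s["ee_rot"][2]); a=np.radians(11.23); X=np.array([np.cos(a),np.sin(a)])
ax=np.array([.5957,.0658])-.042*X; print("jamb axis",ax)
tgt=ax-.035*X-.060*X   # leaf 60 mm in front; tool at leaf +7 mm
ex=np.array([np.cos(y),np.sin(y)]); ey=np.array([np.sin(y),-np.cos(y)]); d=tgt-p[:2]
print(tgt,"tool dx,dy mm",d@ex*1e3,d@ey*1e3,"turn",np.radians(s["ee_rot"][2]-191.23))
E
```

```text
[ 0.48961935 -0.18069446  0.10098116] [ 1.79982505e+02 -4.44523101e-02  1.67840967e+02] 0.048429193708045555 52.12806701660156 [-0.51650582  0.71704396 -1.0538092 ]
jamb axis [0.55450416 0.05762059]
[0.4613231  0.03911953] tool dx,dy mm 73.95999562708953 208.92291836870103 turn -0.40821564033970775
```

>>> send_rows(commands=[0, 0, 0, 14.8, 41.8, 0, 0.4, 0, 0, 0, 14.8, 41.8, 0, 0.4, 0, 0, 0, 14.8, 41.8, 0, 0.4, 0, 0, 0, 14.8, 41.8, 0, 0.4, 0, 0, 0, 14.8, 41.8, 0, 0.4, 0, 0, -0.136, 0, 0, 0, 0.4, 0, 0, -0.136, 0, 0, 0, 0.4, 0, 0, -0.136, 0, 0, 0, 0.4, 0, 0, 0, 0, 0, 30, 0.4, 0, 0, 0, 0, 0, 15, 0.4, 0, 0, 0, 0, 0, 0, 0.4, 0, 0, 0, 0, 0, 0, 0.4])

```text
time_s: 11.58
position: [0.4617, 0.0389, 0.0564]
ee_rot: [180.0, -0.0, -168.8]
force: [0.5, 0.1, -0.9]
width: 0.0484
grasp_force: 52.1
```

```bash
python3 - <<'E'
from d import *
s=status.get_obs(); print(s["position"],s["ee_rot"],s["width"],s["force"])
out=[]
for n in("scene","top"):
    im,d=read_camera(n); np.savez(n+"2.npz",im=im,d=d)
    u,v=map(int,proj(n,(0.52,0.05,0.06))); w=45
    out.append(cv2.resize(im[v-w:v+w,u-w:u+w],(400,400),interpolation=2))
    print(n,u,v)
cv2.imwrite("pics/front.png",np.hstack(out)[...,::-1])
E
```

```text
[0.46173291 0.03893763 0.05641029] [ 1.79994651e+02 -1.01030590e-02 -1.68783521e+02] 0.04835296195633779 [ 0.45820617  0.1164881  -0.86477157]
scene 288 243
top 264 227
```

View pics/front.png

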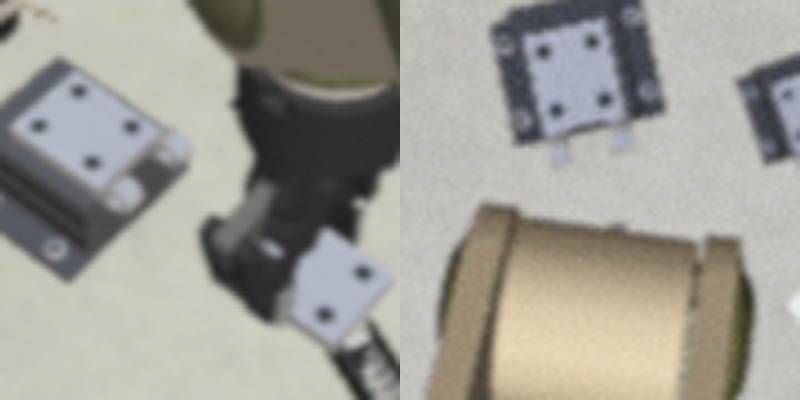

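The scene crop shows the leaf held level in front of the block, with its two rear screw holes at crop (325,314) and (363,272). The jamb knuckles face it at (125,190) and (172,145). I'll measure the rear holes in the scene view, relative to the jamb in the same view.

```bash
cat > rel.py <<'E'
from d import *
import sys
def run(tag,zc):
    D=np.load(f"scene{tag}.npz"); im=D["im"]; s=status.get_obs(); p=s["position"]; y=np.radians(s["ee_rot"][2]+180)
    X=np.array([np.cos(y),np.sin(y)]); Y=np.array([-X[1],X[0]]); org=p[:2]-.007*X   # expected leaf origin
    j=pose(dots("scene",im,(.595,.0665),.06),11); a=np.radians(11.23); JX=np.array([np.cos(a),np.sin(a)]); JY=np.array([-JX[1],JX[0]])
    c0=org-.018*X; P=dots("scene",im,c0,zc); 
    P=P[abs((P-c0)@X)<.01]; print("dots in leaf frame mm",[(np.round((q-org)@X*1e3,2),np.round((q-org)@Y*1e3,2)) for q in P])
    if len(P)==2:
        P=P[np.argsort(P@Y)]; m=P.mean(0); v=P[1]-P[0]; ly=np.degrees(np.arctan2(-v[0],v[1])); print("spacing",np.hypot(*v)*1e3,"leaf yaw",ly,"tool",np.degrees(y)%360,"jamb yaw",j[1:3])
        b=np.radians(ly); ax=m+.060*np.array([np.cos(b),np.sin(b)]); e=(j[0]-.042*JX)-ax
        print("axis to go in jamb x,y mm",e@JX*1e3,e@JY*1e3)
    C=cloud("scene",D["d"]).reshape(-1,3); I=im.reshape(-1,3).astype(int)
    for nm,o,x,yy,z,xr in(("leaf",org,X,Y,zc,(-.027,-.010)),("jamb",j[0],JX,JY,.06,(-.027,.027))):
        l=np.c_[(C[:,:2]-o)@x,(C[:,:2]-o)@yy,C[:,2]]; k=(l[:,0]>xr[0])&(l[:,0]<xr[1])&(abs(l[:,1])<.022)&(abs(l[:,2]-z)<.008)&(I.sum(1)>350)
        f=np.linalg.lstsq(np.c_[l[k,:2],np.ones(k.sum())],l[k,2],rcond=None)[0]; print(nm,k.sum(),"median z",np.median(l[k,2]).round(4),"slopes deg",np.degrees(f[:2]).round(1))
E
python3 -c "
from rel import *
run('2',.0680)"
```

```text
dots in leaf frame mm [(np.float64(-18.48), np.float64(-13.84)), (np.float64(-18.47), np.float64(16.12))]
spacing 29.960734570481623 leaf yaw 11.205793671760997 tool 11.220238923403343 jamb yaw (np.float64(11.449972159879955), np.float64(11.030132683511258))
axis to go in jamb x,y mm 59.54586792872215 0.23972406873435867
leaf 137 median z 0.0676 slopes deg [-2.2 -0.1]
jamb 353 median z 0.0597 slopes deg [ 0.2 -0.1]
```

```bash
python3 - <<'E'
from d import *
a=np.mean([0]); ds=[]
for i in range(10):
    im,d=read_camera("scene"); ds.append(np.where(d>0,d,np.nan))
D=np.nanmedian(ds,0); print("frame noise",np.nanstd(ds,0)[200:300,200:300].mean())
s=status.get_obs(); p=s["position"]; y=np.radians(s["ee_rot"][2]+180); X=np.array([np.cos(y),np.sin(y)]); Y=np.array([-X[1],X[0]])
C=cloud("scene",D).reshape(-1,3); I=im.reshape(-1,3).astype(int)
for nm,o,z in(("leaf",p[:2]-.007*X,.068),("jamb",np.array([.5952,.0667]),.06)):
    l=np.c_[(C[:,:2]-o)@X,(C[:,:2]-o)@Y,C[:,2]]
    for xr in((-.028,-.008),(-.026,-.012),(-.028,.03)):
        k=(l[:,0]>xr[0])&(l[:,0]<xr[1])&(abs(l[:,1])<.022)&(abs(l[:,2]-z)<.005)&(I.sum(1)>350)
        for _ in range(3):
            f=np.linalg.lstsq(np.c_[l[k,:2],np.ones(k.sum())],l[k,2],rcond=None)[0]; r=l[:,2]-np.c_[l[:,:2],np.ones(len(l))]@f; k&=abs(r)<.0015
        print(nm,xr,k.sum(),"z at -18:",(f[2]-.018*f[0]).round(4),"deg",np.degrees(f[:2]).round(2),"rms",r[k].std().round(5))
E
```

```text
frame noise 0.0015043444
leaf (-0.028, -0.008) 160 z at -18: 0.0677 deg [0.09 0.16] rms 0.0004
leaf (-0.026, -0.012) 112 z at -18: 0.0677 deg [0.78 0.19] rms 0.00041
leaf (-0.028, 0.03) 276 z at -18: 0.0677 deg [-0.12  0.07] rms 0.00042
jamb (-0.028, -0.008) 130 z at -18: 0.0596 deg [-0.85 -0.07] rms 0.00043
jamb (-0.026, -0.012) 88 z at -18: 0.0596 deg [-0.42  0.02] rms 0.00043
jamb (-0.028, 0.03) 370 z at -18: 0.0596 deg [-0.14 -0.03] rms 0.00045
```

>>> send_rows(commands=[0, 0, 0, -5, 0.2, 4, 0.4, 0, 0, 0, -15, 0, 4, 0.4, 0, 0, 0, -12, 0, 0, 0.4, 0, 0, 0, -10, 0, 0, 0.4, 0, 0, 0, -6, 0, 0, 0.4, 0, 0, 0, -5, 0, 0, 0.4, 0, 0, 0, -4, 0, 0, 0.4, 0, 0, 0, -2.5, 0, 0, 0.4, 0, 0, 0, 0, 0, 0, 0.4, 0, 0, 0, 0, 0, 0, 0.4, 0, 0, 0, 0, 0, 0, 0.4])

```text
time_s: 13.55
position: [0.5199, 0.0507, 0.0483]
ee_rot: [180.0, -0.0, -168.8]
force: [-0.8, -0.3, -1.0]
width: 0.0486
grasp_force: 52.1
```

```bash
python3 - <<'E'
from rel import *
s=status.get_obs(); print(s["position"],s["ee_rot"],s["width"],s["force"],s["torque"])
ims=[];ds=[]
for i in range(8):
    im,d=read_camera("scene"); ims.append(im.astype(float)); ds.append(np.where(d>0,d,np.nan))
im=np.mean(ims,0).astype(np.uint8); np.savez("scene3.npz",im=im,d=np.nan_to_num(np.nanmedian(ds,0)))
run("3",.060)
u,v=map(int,proj("scene",(0.54,0.055,0.06)));w=40
a=im[v-w:v+w,u-w:u+w]
t,_=read_camera("top"); u,v=map(int,proj("top",(0.55,0.057,0.06)));b=t[v-w:v+w,u-w:u+w]
cv2.imwrite("pics/final.png",np.hstack([cv2.resize(q,(400,400),interpolation=2) for q in(a,b)])[...,::-1])
E
```

```text
[0.51993968 0.05069962 0.04833908] [ 1.79999417e+02 -9.02043048e-04 -1.68784606e+02] 0.04862100615702637 [-0.79049616 -0.34326483 -0.98264107] [-0.0113097   0.08559196  0.01785941]
dots in leaf frame mm [(np.float64(-18.39), np.float64(-13.71)), (np.float64(-18.35), np.float64(16.1))]
spacing 29.81547359028742 leaf yaw 11.155796969455308 tool 11.219982984185805 jamb yaw (np.float64(13.664267475391947), np.float64(14.060969854080533))
axis to go in jamb x,y mm -1.6344108626565452 -0.8176425736091946
leaf 124 median z 0.0594 slopes deg [-0.1 -0. ]
jamb 288 median z 0.0595 slopes deg [-0.1  0.1]
```

View pics/final.png

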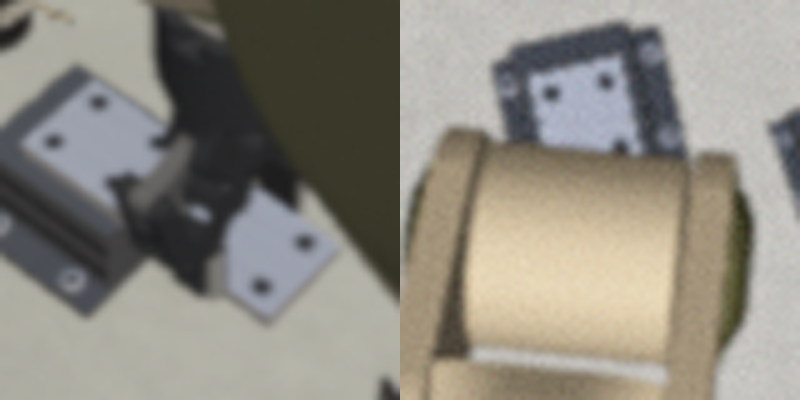

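The final crops show the leaf level with its knuckle end between the jamb knuckles, and its rear holes at (262,287) and (305,243). A finger hides part of the jamb, so that script's "to go" figure is not valid. Using the earlier unobstructed jamb reading, the axis error is about 0.25 mm in x, 0.15 mm in y and 0.1 mm in z. The wrist carries only the leaf's weight, so I'm handing in.

```bash
python3 -c "
from h import *
s=status.get_obs(); print(s['time_s'],s['force'],np.abs(s['joint_vel']).max()); print(hand_in())"
```

```text
14.0 [-0.83821398 -0.86393223 -1.02476357] 0.10685914745481168
the job is handed in; nothing more can be done
None
```

The job is handed in: I pressed the jamb leaf home and am holding the one-knuckle leaf level and still between its knuckles, with the pin holes aligned to about 0.3 mm by the camera measurements.

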